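# Butt the last tile and hold the step gauge across the joint

## Robot

A 6-joint arm with a two-finger parallel gripper is mounted at the origin on the work surface. World frame = base frame: x ahead of the robot, y to its left, z up, the work surface at z = 0. Lengths are in m, angles in rad, forces in N, time in s.
With the tool pointing down it reaches from about 0.225 to 0.875 m from the base axis. Payload 3.4 kg.
Tool frame: the origin (TCP) lies at the very end of the fingers, on their centre line; the grasp point (between the pads) lies 19 mm behind it (manip.hold_point_z is the distance from the TCP to the grasp point, in m); z points along the fingers, y is the line along which they close (so a half turn about z gives the same grasp; the last joint's range is limited). The gripper opens to 85 mm and grips with 20 to 120 N. Pads are 22 mm wide; open, the fingers measure 114 mm over their backs; the gripper's body (76 mm by 85 mm) begins 54 mm behind the grasp point. The pads swing forward as they close: fully open they stand 13 mm farther back than shut.
Start: joints at [1.211, 0.276, 1.505, -0, 1.361, -0.121], TCP at [0.136, 0.559, 0.231] pointing down, gripper open.
Joint ranges: [-2.89, 2.89], [-0.75, 2.08], [0.22, 2.7], [-1.18, 4.32], [0.11, 2.71], [-2.7, 2.7]. Speed limits (rad/s): [2.57, 2.57, 3.14, 3.14, 3.14, 3.14].

## Interface

Orientations are given as a unit quaternion [w, x, y, z].
In Python, from rig import readout, viewer, order, manip gives the robot as it stands. The module is installed in compiled form; this text tells all that it offers.
- The arm moves only by the tool send_rows, never from a script. Its arguments are lists of equal length, an entry for each row: "xyz": the shift along the world's x, y, z in m, a list of three; "delta_rot": the turn, a rotation vector about the world's x, y, z in degrees, a list of three. In form: {"xyz": [[tx, ty, tz], ...], "delta_rot": [[wx, wy, wz], ...]}. A call has 1 to 12 rows; each row shifts and turns the commanded pose from where the row before left it; what a row does not reach is not made up. A row lasts 1/10 s, in which the tool goes at most 50 mm and 8.59 degrees, less where a joint would pass 70% of its speed; a pose out of reach is approached as far as the arm can. A call with a gripper value outside its range is refused whole. "gripper" is the finger opening in m, from 0 to 0.0854, set as the call begins (left out, the last holds). The fingers move at their own pace and stop on an object; "force" is the grip in N (left out, the last holds). Time passes only in rows, so rows that do not move let the fingers close. It gives the time, the measured TCP pose, the force, the opening and the grip force at its end, in the units of the state.
- readout.get_state(): the state, without advancing time (a new reading comes with each control period).
- viewer.get_image(name): name is "scene" or "top"; returns a dict with "color" (384x512x3 uint8, red, green, blue), "depth" (384x512 float32, m along the optical axis (not along the pixel's ray), 0 where there is no reading), "K" (3x3 intrinsics, pixels), "camera_from_world" (4x4, takes a point from world to camera coordinates). Camera axes: x right, y up, looking along -z (the intrinsics and any distortion apply to the point x, -y, -z); pixel columns grow to the right and rows downward; lengths in m; the calibration is good to about 2 mm. A picture is of the moment at which its call begins.
- order.sign_off(): hands the job in; it is judged then, once.
The state is a dict: "clock": time; "qpos": joint angles; "qd": joint speeds; "effort": joint torques, N m; "position": TCP position; "ee_rot": TCP orientation; "contact_force": force on the tool from outside, world axes, zero at the start; "moment": the same for the moment, N m; "width": finger opening in m; "gripper_force": force on a finger pad.
Only numpy, scipy, OpenCV 4.12 (cv2) and the standard library are available. Lean on these libraries where they do the work, as an engineer would, in place of code of your own. Each camera call takes 0.05 s, during which the arm holds its last target. There are 200 camera calls.

## Task

On the tiled stand for the gas ring, push the loose tile up until its long edge butts flush, along its whole length, against the fixed tile beside it, with its ends about in line. Then pick up the dial step gauge by its black grip and set it across the closed joint: foot flat on the fixed tile, plunger tip on the chalk cross on the loose tile, gauge upright and square to the joint. Finish while still holding the gauge there, pressing only lightly (under 15 N), and leave everything else where it is.

Things in the scene. Friction and masses are not known exactly. Their poses are not given: they have to be found in the camera images.
- stand: Fixed stand on the bench: grey cement board 380 x 320 x 12 mm with two terracotta tiles (each 100 x 300 x 10 mm) bonded on it, tops 22 mm above the bench. Origin: centre of the board's underside; x across the tiles' long edges, roughly away from the robot, y along them, z up. Bonded tiles cover x -19.5 to 180, y -150 to 150 mm; the board is bare from x -190 to -19.5 mm.
- joint_line (a point): Middle of the near long top edge of the bonded tiles, against which the loose tile has to butt (stand frame x -19.5, y 0, z 22 mm). Axes as the stand's.
- tile: Loose terracotta tile 100 x 300 x 10 mm, about 0.6 kg, on the bare part of the board, robot's side of the bonded tiles, with a gap of 10 to 55 mm and slightly askew; pushed level, it slides on the board at about 2 to 4 N. Origin: centre of underside; x towards the bonded tiles, y along its 300 mm edge, z up. Edge to be butted at x +50, edge to push on at x -50 mm. Its top is level with the bonded tiles.
- mark (a point): Centre of the white chalk cross on top of the loose tile, 8 mm in from the edge to be butted and 50 mm off the tile's middle (tile frame x +42, y +50, z 10 mm). Axes as the tile's.
- tile_corner_l (a point): Top corner end of the loose tile's edge to be butted (tile frame x +50, y +148, z 10 mm).
- tile_corner_r (a point): The other end of that edge (tile frame x +50, y -148, z 10 mm).
- gauge: Dial step gauge, 140 mm tall, 0.45 kg, standing on the bench beside the stand. Origin: centre of underside of its steel foot (56 x 50 x 14 mm in x, y, z); z up, +x to the plunger's side. Black grip on top of the column: centre x +4, 22 (x) by 20 mm (y), z 80 to 140 mm; grasp across y from above. Round dial (50 mm, 20 mm thick in y) centred at x +44, z 80, face to +y; clamp arm at z 34 to 48 mm.
- plunger_tip (a point): Lowest point of the gauge's thin steel plunger (3 mm ball end), at x = +44, y = 0 mm in the gauge frame, 16 mm past the foot's front edge. Free, it hangs 4 mm below the underside of the foot; axes as the gauge's.
- plunger (a joint): What the gauge reads, m: height of the plunger tip above the underside of the foot. 0 when level with it (as on a flat surface), -0.004 hanging free, +0.006 at the stop. Spring force 0.6 N hanging free, 1.1 N at 0.
- steel_box: Closed steel box 83 x 113 x 55 mm, standing on the bench on the other side of the stand from the gauge. Origin: centre of underside. Not to be moved.
- plate: Stainless steel plate, 180 mm across, 18 mm high, on the bench. Origin: centre of underside. Not to be moved.
- salt: Glass salt shaker with steel cap, 44 mm across, 78 mm high. Origin: centre of underside. Not to be moved.
- spatula: Wooden spatula 280 mm long lying on the bench. Not to be moved.

How it is judged:
On the way, in this order (a step that is already met when the one before it is completed fails the run):
1. the loose tile is butted flush against the fixed tile (x of each of tile_corner_l, tile_corner_r in the frame of stand above -0.0215 m and y of tile in the frame of stand between -0.012 and 0.012 m and angle between tile's own z axis and vertical below 0.03 rad), for 0.2 s.
2. the gauge is in the gripper, clear of the bench (height (world z) of gauge above 0.03 m and contact force between the fingers and gauge above 1 N), for 0.2 s.
At the end, for the whole second after the job is handed in: Gauge still gripped, at rest, upright within 0.05 rad, square to the joint within 0.17 rad; tip within 5 mm of the cross, within 1.5 mm of level with the foot; foot on the fixed tiles with 0.5 to 15 N. Tile flat, both ends of its edge within 2.5 mm of the fixed tile, in line within 12 mm (x of each of tile_corner_l, tile_corner_r in the frame of stand above -0.022 m and y of tile in the frame of stand between -0.012 and 0.012 m and angle between tile's own z axis and vertical below 0.03 rad and horizontal distance between plunger_tip and mark below 0.005 m and angle between gauge's own z axis and vertical below 0.05 rad and angle between the x axis of gauge and the x axis of stand, either way round below 0.17 rad and contact force between gauge and stand between 0.5 and 15 N and contact force between gauge and tile between 0.2 and 4 N and value of joint plunger between -0.0015 and 0.0015 m and contact force between the fingers and gauge above 2 N and linear speed of gauge below 0.01 m/s); the arm keeps its last pose, push and grip.
It fails at once if the gauge is pressed on the fixed tiles with more than 40 N (contact force between gauge and stand above 40 N).
It fails at once if the closed steel box is shifted by more than 15 mm (distance of steel_box from where it was at the start of the episode above 0.015 m).
It fails at once if the steel plate is shifted by more than 15 mm (distance of plate from where it was at the start of the episode above 0.015 m).
It fails at once if the salt shaker is shifted by more than 15 mm (distance of salt from where it was at the start of the episode above 0.015 m).
It fails at once if the wooden spatula is shifted by more than 15 mm (distance of spatula from where it was at the start of the episode above 0.015 m).
It also fails if it takes over 58 s, if anything falls off the work surface, if the arm or the gripper's body presses on something with over 40 N, if the wrist force passes 120 N, or if a joint passes its speed limit or range.

## Working session

There is one attempt and no reset: what is moved stays moved. The work goes in short steps, Python scripts to look and compute and a tool call to move; the robot and the scene stay as the last step left them, time stands still between calls to the robot, and variables do not carry over. Pictures are saved under pics/ and viewed, at most 10 in all, crops included, and the job is handed in when it is done.

Besides the shell and the picture viewer there is one more tool, called after "Emit:" as name(argument=value, ...) on one line, values as JSON. send_rows: Moves the arm, as the interface text tells. Its arguments: {"type":"object","properties":{"xyz":{"type":"array"},"delta_rot":{"type":"array"},"gripper":{"type":"number"},"force":{"type":"number"}},"required":["xyz","delta_rot"]}

```bash
mkdir -p pics
cat > h.py <<'E'
import numpy as np, cv2
from rig import readout, viewer, order, manip
def shot(n,f=None):
    d=viewer.get_image(n)
    if f: cv2.imwrite('pics/'+f,d['color'][...,::-1])
    return d
def pts(d):
    # world point per pixel from depth
    K=d['K'];T=np.linalg.inv(d['camera_from_world']);z=d['depth']
    v,u=np.mgrid[:z.shape[0],:z.shape[1]]
    P=np.stack([(u-K[0,2])/K[0,0]*z,-(v-K[1,2])/K[1,1]*z,-z],-1)
    return P@T[:3,:3].T+T[:3,3]
def ray(d,uv,h):
    uv=np.atleast_2d(np.float32(uv))
    K=d['K'];T=np.linalg.inv(d['camera_from_world'])
    r=np.c_[(uv[:,0]-K[0,2])/K[0,0],-(uv[:,1]-K[1,2])/K[1,1],-np.ones(len(uv))]@T[:3,:3].T
    c=T[:3,3]
    return c+r*((h-c[2])/r[:,2])[:,None]
E
python3 - <<'E'
from h import *
for n in('top','scene'):
    d=shot(n,n+'0.png'); np.savez(n+'0.npz',**d)
    print(n,d['K'],np.linalg.inv(d['camera_from_world'])[:3].round(3))
print(readout.get_state(),manip.hold_point_z)
E
```

```text
top [[446.29489218   0.         254.16364089]
 [  0.         446.29489218 194.4533866 ]
 [  0.           0.           1.        ]] [[-0.021  0.993 -0.12   0.42 ]
 [-1.    -0.02   0.01  -0.023]
 [ 0.007  0.12   0.993  1.361]]
scene [[374.44691303   0.         254.49535094]
 [  0.         374.44691303 184.24144707]
 [  0.           0.           1.        ]] [[-0.425 -0.781  0.458  1.113]
 [ 0.905 -0.366  0.215  0.208]
 [-0.     0.505  0.863  0.997]]
{'clock': 0.1, 'qpos': array([ 1.21102832e+00,  2.76553499e-01,  1.50596741e+00, -1.46286459e-05,
        1.36069976e+00, -1.21026337e-01]), 'qd': array([-1.40793935e-03, -2.27711402e-03, -2.19279855e-03, -1.40878950e-03,
       -3.27958483e-05, -9.36413840e-04]), 'effort': array([ 3.63145256e-03, -4.17708135e+01, -2.46401703e+01, -4.17106912e-04,
        6.01274820e-03,  2.59223981e-06]), 'position': array([0.13584196, 0.55826156, 0.2305294 ]), 'ee_rot': array([-1.86858492e-04,  1.19085982e-01,  9.92883612e-01, -7.92299585e-04]), 'contact_force': array([ 0.61820291, -0.07544353,  0.58014798]), 'moment': array([ 0.0057838 , -0.0289523 ,  0.05053099]), 'gripper_force': 0.0, 'width': 0.08520232277645141} 0.0187
```

View pics/top0.png

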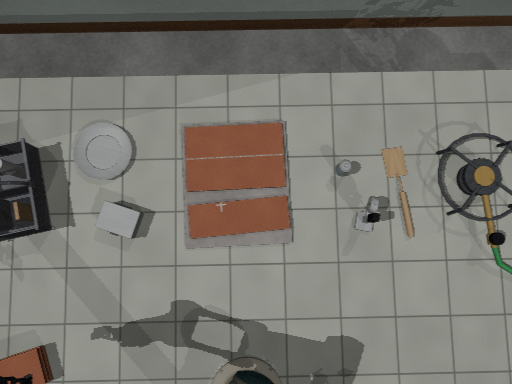

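View pics/scene0.png

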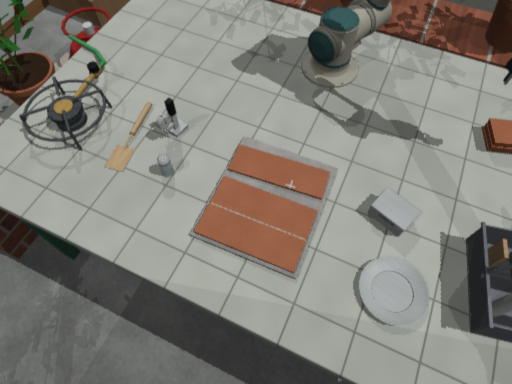

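The top view shows the fixed tiles at about (185-287, 123-191). The loose tile is at (188-290, 197-237), with its cross at (221,207). The gauge is at (370,214), with its grip at (374,216) and its foot toward (364,224). The salt shaker is at (344,167), the spatula at (385-412, 148-235) and the box at (120,219). The scene view agrees: the gauge is at (170,115) and the cross at (291,185).

```bash
cat > m1.py <<'E'
from h import *
def quads(d,h=0.022):
    hsv=cv2.cvtColor(d['color'],cv2.COLOR_RGB2HSV)
    m=((hsv[...,0]<14)&(hsv[...,1]>110)&(hsv[...,2]>70)).astype(np.uint8)
    P=pts(d); m&=((P[...,0]>.2)&(P[...,0]<.85)&(abs(P[...,1])<.3)).astype(np.uint8)
    n,l,s,c=cv2.connectedComponentsWithStats(m)
    for i in range(1,n):
        if s[i,4]<800: continue
        v,u=np.nonzero(l==i)
        W=ray(d,np.c_[u,v],h)[:,:2]
        r=cv2.minAreaRect((W*1000).astype(np.float32))
        print('quad mm',np.round(r[0],1),np.round(r[1],1),round(r[2],2),'px',s[i,4],'z',np.median(P[l==i][:,2]).round(4))
        print(np.round(cv2.boxPoints(r),1).tolist())
def cross(d,h=0.022):
    P=pts(d);c=d['color'].astype(int)
    m=(c.min(-1)>150)&(P[...,0]>.34)&(P[...,0]<.5)&(abs(P[...,1])<.2)
    m=(m).astype(np.uint8);n,l,s,ce=cv2.connectedComponentsWithStats(m)
    for i in range(1,n):
        if 4<s[i,4]<200: print('cross',ce[i],s[i],ray(d,ce[i],h).round(4))
E
python3 - <<'E'
from m1 import *
for n in('top','scene'):
    d=dict(np.load(n+'0.npz')); print(n); quads(d); cross(d)
    P=pts(d)
    g=(abs(P[...,0]-.40)<.12)&(abs(P[...,1]+.37)<.1)
    for lo,hi in((.006,.02),(.03,.05),(.05,.11),(.11,.15)):
        q=P[g&(P[...,2]>lo)&(P[...,2]<hi)]
        if len(q)>4: r=cv2.minAreaRect((q[:,:2]*1000).astype(np.float32)); print(lo,hi,len(q),np.round(r[0]),np.round(r[1]),round(r[2],1),q[:,2].max().round(4), np.round(q.mean(0),4))
    b=d['color']; v0,u0=(185,345) if n=='top' else (85,135)
    cv2.imwrite(f'pics/g_{n}.png',cv2.resize(b[v0:v0+64,u0:u0+64,::-1],None,fx=7,fy=7,interpolation=cv2.INTER_CUBIC))
a,b=cv2.imread('pics/g_top.png'),cv2.imread('pics/g_scene.png'); cv2.imwrite('pics/g.png',np.hstack([a,b])[:, :800] if 0 else cv2.resize(np.hstack([a,b]),(800,400)))
E
```

```text
top
quad mm [751.7  23.4] [ 96.7 297.9] 1.86 px 2996 z 0.022
[[698.5999755859375, 170.6999969482422], [708.2000122070312, -127.0], [804.7999877929688, -123.9000015258789], [795.2000122070312, 173.8000030517578]]
quad mm [650.   20.2] [ 97.2 297.8] 1.85 px 3093 z 0.0219
[[596.5999755859375, 167.5], [606.2000122070312, -130.1999969482422], [703.4000244140625, -127.0], [693.7999877929688, 170.60000610351562]]
quad mm [516.7  12.3] [ 99.  297.8] 4.74 px 3207 z 0.022
[[455.1000061035156, 156.60000610351562], [479.70001220703125, -140.1999969482422], [578.4000244140625, -132.0], [553.7999877929688, 164.8000030517578]]
0.006 0.02 284 [ 400. -370.] [240. 189.] 3.1 0.0197 [ 0.4574 -0.3649  0.0117]
0.03 0.05 21 [ 505. -365.] [13. 27.] 82.2 0.049 [ 0.5044 -0.3643  0.042 ]
0.05 0.11 55 [ 505. -369.] [21. 34.] 72.1 0.1091 [ 0.5049 -0.365   0.0831]
0.11 0.15 85 [ 500. -368.] [21. 22.] 74.1 0.1443 [ 0.4996 -0.3657  0.1349]
scene
quad mm [520.1  10.7] [100.  298.1] 4.77 px 2585 z 0.0227
[[457.8999938964844, 155.0], [482.70001220703125, -142.0], [582.2999877929688, -133.6999969482422], [557.5, 163.39999389648438]]
quad mm [651.7  18.9] [ 94.2 298.6] 1.88 px 2938 z 0.0227
[[599.7000122070312, 166.60000610351562], [609.5, -131.89999389648438], [703.7000122070312, -128.8000030517578], [693.9000244140625, 169.6999969482422]]
quad mm [754.1  22.4] [ 97.3 298.7] 1.93 px 3462 z 0.0227
[[700.4000244140625, 170.0], [710.5, -128.5], [807.7999877929688, -125.19999694824219], [797.7000122070312, 173.3000030517578]]
cross [250.18791946 118.93959732] [240 112  22  14 149] [[ 0.3723 -0.1554  0.022 ]]
0.006 0.02 136 [ 419. -352.] [174. 204.] 73.9 0.0198 [ 0.4816 -0.3577  0.0132]
0.03 0.05 27 [ 507. -369.] [16. 26.] 79.9 0.0497 [ 0.5081 -0.3639  0.042 ]
0.05 0.11 96 [ 508. -364.] [16. 27.] 42.9 0.109 [ 0.5078 -0.3639  0.082 ]
0.11 0.15 98 [ 504. -367.] [21. 23.] 74.8 0.1436 [ 0.5071 -0.3656  0.1308]
```

View pics/g.png

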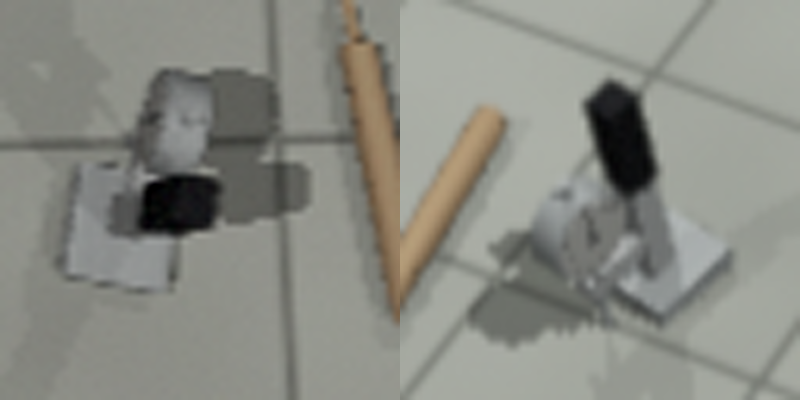

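Next I measure the gauge's yaw from its foot and start moving toward the tile's rear edge.

Run:
```python
from m1 import *
for n in('top','scene'):
    d=dict(np.load(n+'0.npz'));P=pts(d)
    q=P[(P[...,2]>.009)&(P[...,2]<.019)&(abs(P[...,0]-.48)<.06)&(abs(P[...,1]+.36)<.06)]
    r=cv2.minAreaRect((q[:,:2]*1000).astype(np.float32)); print(n,len(q),r)
    c=d['color'].astype(int); m=(c.max(-1)<60)&(abs(P[...,0]-.5)<.05)&(abs(P[...,1]+.366)<.04)&(P[...,2]>.132)
    print('grip top',m.sum(),P[m].mean(0).round(4),P[m].min(0).round(4),P[m].max(0).round(4))
    if n=='top':
        m=(P[...,2]>.02)&(abs(P[...,0]-.57)<.05)&(abs(P[...,1]+.28)<.05); print('salt',P[m].mean(0))
```

```text
top 205 ((502.6044921875, -350.3966064453125), (79.58210754394531, 73.23422241210938), 88.86756896972656)
grip top 61 [ 0.5001 -0.3665  0.1392] [ 0.4885 -0.3768  0.1322] [ 0.5103 -0.3576  0.1443]
salt [nan nan nan]
scene 134 ((499.38330078125, -366.5711364746094), (51.62959289550781, 57.27193832397461), 78.15222930908203)
grip top 43 [ 0.5064 -0.3658  0.1393] [ 0.4958 -0.3766  0.1325] [ 0.5167 -0.3583  0.1436]<stdin>:9: RuntimeWarning: Mean of empty slice.
  ret = um.true_divide(
```

Emit:
send_rows(xyz=[[0.0225, -0.0415, -0.008], [0.0225, -0.0415, -0.008], [0.0225, -0.0415, -0.008], [0.0225, -0.0415, -0.008], [0.0225, -0.0415, -0.008], [0.0225, -0.0415, -0.008], [0.0225, -0.0415, -0.008], [0.0225, -0.0415, -0.008], [0.0225, -0.0415, -0.008], [0.0225, -0.0415, -0.008], [0.0225, -0.0415, -0.008], [0.0225, -0.0415, -0.008]], delta_rot=[[0, 0, 1.3], [0, 0, 1.3], [0, 0, 1.3], [0, 0, 1.3], [0, 0, 1.3], [0, 0, 1.3], [0, 0, 1.3], [0, 0, 1.3], [0, 0, 1.3], [0, 0, 1.3], [0, 0, 1.3], [0, 0, 1.3]], gripper=0.085)

```text
clock: 1.3
position: [0.4064, 0.0589, 0.135]
ee_rot: [0.0, -0.017, 1.0, 0.0]
contact_force: [1.6, 0.2, 1.2]
width: 0.0851
gripper_force: 0.0
```

Emit:
send_rows(xyz=[[0.009, -0.0125, -0.02], [0.009, -0.0125, -0.02], [0.009, -0.0125, -0.02], [0.009, -0.0125, -0.02], [0, 0, -0.018], [0, 0, -0.018], [0, 0, 0]], delta_rot=[[0, 0, 0], [0, 0, 0], [0, 0, 0], [0, 0, 0], [0, 0, 0], [0, 0, 0], [0, 0, 0]])

```text
clock: 2.0
position: [0.4399, 0.0108, 0.0173]
ee_rot: [-0.003, -0.017, 1.0, 0.0]
contact_force: [-0.8, 0.3, 0.4]
width: 0.0853
gripper_force: 0.0
```

Emit:
send_rows(xyz=[[0, 0, -0.002], [0, 0, -0.002], [0, 0, -0.002], [0, 0, 0]], delta_rot=[[0, 0, 0], [0, 0, 0], [0, 0, 0], [0, 0, 0]])

```text
clock: 2.4
position: [0.4422, 0.0108, 0.0137]
ee_rot: [0.0, -0.017, 1.0, -0.0]
contact_force: [0.0, 0.0, -0.7]
width: 0.0851
gripper_force: 0.0
```

Emit:
send_rows(xyz=[[0, 0, -0.002], [0, 0, -0.002], [0, 0, 0]], delta_rot=[[0, 0, 0], [0, 0, 0], [0, 0, 0]])

```text
clock: 2.7
position: [0.4418, 0.0108, 0.0092]
ee_rot: [-0.0, -0.017, 1.0, 0.0]
contact_force: [0.4, 0.9, -0.1]
width: 0.0849
gripper_force: 0.0
```

Emit:
send_rows(xyz=[[0, 0, -0.002], [0, 0, -0.002], [0, 0, 0]], delta_rot=[[0, 0, 0], [0, 0, 0], [0, 0, 0]])

```text
clock: 3.0
position: [0.4418, 0.0107, 0.005]
ee_rot: [-0.0, -0.017, 1.0, 0.0]
contact_force: [-0.1, 0.7, 0.4]
width: 0.0853
gripper_force: 0.0
```

Emit:
send_rows(xyz=[[0, 0, -0.003], [0.005, 0, 0], [0.005, 0, 0], [0.005, 0, 0], [0.005, 0.001, 0], [0, 0, 0]], delta_rot=[[0, 0, 0], [0, 0, 0], [0, 0, 0], [0, 0, 0], [0, 0, 0], [0, 0, 0]])

```text
clock: 3.6
position: [0.4626, 0.0118, 0.0022]
ee_rot: [0.0, -0.017, 1.0, 0.0]
contact_force: [-0.6, -0.3, -0.1]
width: 0.0851
gripper_force: 0.3
```

Run:
```python
from m1 import *
s=readout.get_state(); print(s['position'],s['contact_force'])
d=shot('top','t1.png'); quads(d)
```

```text
[0.46259616 0.01183624 0.00219486] [-0.64508775 -0.27524632 -0.11318796]
quad mm [751.8  23.4] [ 96.5 297.9] 1.86 px 2990 z 0.0222
[[698.7000122070312, 170.6999969482422], [708.4000244140625, -127.0], [804.7999877929688, -123.9000015258789], [795.2000122070312, 173.8000030517578]]
quad mm [650.   20.2] [ 97.2 297.8] 1.85 px 3092 z 0.022
[[596.5999755859375, 167.5], [606.2000122070312, -130.1999969482422], [703.4000244140625, -127.0], [693.7999877929688, 170.60000610351562]]
quad mm [523.4  11.8] [ 99.  297.9] 2.8 px 2122 z 0.0219
[[466.70001220703125, 158.1999969482422], [481.29998779296875, -139.3000030517578], [580.2000122070312, -134.5], [565.5999755859375, 163.0]]
```

Emit:
send_rows(xyz=[[0.004, 0, 0], [0.004, 0, 0], [0.004, 0, 0], [0.004, 0.001, 0], [0.004, 0, 0], [0.003, 0, 0], [0, 0, 0]], delta_rot=[[0, 0, 0], [0, 0, 0], [0, 0, 0], [0, 0, 0], [0, 0, 0], [0, 0, 0], [0, 0, 0]])

```text
clock: 4.35
position: [0.4863, 0.0126, 0.0024]
ee_rot: [0.001, -0.017, 1.0, -0.0]
contact_force: [-1.0, -1.0, -0.4]
width: 0.0849
gripper_force: 0.3
```

Emit:
send_rows(xyz=[[0.001, 0, 0], [0.001, 0, 0], [0.001, 0, 0], [0, 0, 0]], delta_rot=[[0, 0, 0], [0, 0, 0], [0, 0, 0], [0, 0, 0]])

```text
clock: 4.75
position: [0.4878, 0.0128, 0.0024]
ee_rot: [-0.0, -0.017, 1.0, 0.0]
contact_force: [-2.9, -0.4, 1.7]
width: 0.0855
gripper_force: 1.7
```

Emit:
send_rows(xyz=[[0.001, 0, 0], [0.001, 0, 0], [0, 0, 0]], delta_rot=[[0, 0, 0], [0, 0, 0], [0, 0, 0]])

```text
clock: 5.05
position: [0.4903, 0.0128, 0.0024]
ee_rot: [0.0, -0.017, 1.0, 0.0]
contact_force: [-3.1, 0.4, 2.7]
width: 0.0853
gripper_force: 1.5
```

Emit:
send_rows(xyz=[[0.001, 0, 0], [0, 0, 0]], delta_rot=[[0, 0, 0], [0, 0, 0]])

```text
clock: 5.25
position: [0.4913, 0.0128, 0.0023]
ee_rot: [0.0, -0.017, 1.0, 0.0]
contact_force: [-2.7, -0.1, 2.0]
width: 0.0849
gripper_force: 1.6
```

Emit:
send_rows(xyz=[[0.001, 0, 0], [0, 0, 0]], delta_rot=[[0, 0, 0], [0, 0, 0]])

```text
clock: 5.45
position: [0.4916, 0.0128, 0.0023]
ee_rot: [-0.0, -0.017, 1.0, 0.0]
contact_force: [-5.0, 0.7, 3.1]
width: 0.0851
gripper_force: 2.3
```

Emit:
send_rows(xyz=[[0.001, 0, 0], [0, 0, 0]], delta_rot=[[0, 0, 0], [0, 0, 0]])

```text
clock: 5.65
position: [0.4916, 0.0128, 0.0021]
ee_rot: [-0.001, -0.017, 1.0, 0.0]
contact_force: [-6.5, -0.1, 3.9]
width: 0.0851
gripper_force: 3.1
```

Run:
```python
from m1 import *
s=readout.get_state(); print(s['position'],s['contact_force'],s['moment'])
d=shot('top','t2.png'); quads(d)
cv2.imwrite('pics/t2c.png',cv2.resize(d['color'][110:250,175:305,::-1],None,fx=4,fy=4,interpolation=cv2.INTER_CUBIC))
```

```text
[0.4916074  0.01281305 0.00214683] [-6.49696495 -0.144878    3.88995406] [-0.09983329  0.93739471 -0.08915858]
quad mm [751.7  23.4] [ 96.7 297.9] 1.86 px 2989 z 0.022
[[698.5999755859375, 170.6999969482422], [708.2000122070312, -127.0], [804.7999877929688, -123.9000015258789], [795.2000122070312, 173.8000030517578]]
quad mm [600.2  16.2] [197.  302.7] 1.84 px 4975 z 0.022
[[496.8999938964844, 164.3000030517578], [506.6000061035156, -138.3000030517578], [703.5, -132.0], [693.7999877929688, 170.60000610351562]]
```

View pics/t2c.png

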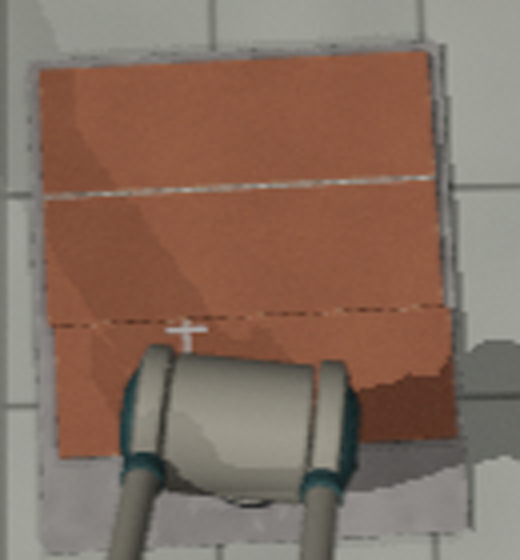

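The joint at rows 305-325 of the crop has closed along its length, and the tiles now read as one 197 mm block. I'll give it one firmer press and then back off.

Emit:
send_rows(xyz=[[0.001, 0, 0], [0.001, 0, 0], [0.001, 0, 0], [0, 0, 0], [0, 0, 0]], delta_rot=[[0, 0, 0], [0, 0, 0], [0, 0, 0], [0, 0, 0], [0, 0, 0]])

```text
clock: 6.2
position: [0.4916, 0.0129, 0.0018]
ee_rot: [-0.004, -0.017, 1.0, 0.0]
contact_force: [-11.1, -0.7, 6.1]
width: 0.0849
gripper_force: 5.3
```

Emit:
send_rows(xyz=[[-0.005, 0, 0], [-0.012, 0, 0], [-0.02, 0, 0.002], [0, 0, 0.03], [0, 0, 0.04], [0.005, -0.03, 0.04], [0.005, -0.045, 0.02], [0.005, -0.045, 0.02], [0.005, -0.045, 0.02], [0.005, -0.045, 0.01], [0.005, -0.045, 0]], delta_rot=[[0, 0, 0], [0, 0, 0], [0, 0, 0], [0, 0, 0], [0, 0, 0], [0, 0, -2], [0, 0, -2], [0, 0, -2], [0, 0, -2], [0, 0, -2], [0, 0, -2]])

```text
clock: 7.3
position: [0.4909, -0.2453, 0.1867]
ee_rot: [0.004, 0.089, 0.996, -0.002]
contact_force: [0.2, 0.4, -0.9]
width: 0.0848
gripper_force: 0.0
```

Run:
```python
from m1 import *
s=readout.get_state(); print(s['position'],s['contact_force'],s['ee_rot'],s['qpos'])
d=shot('top','t3.png'); np.savez('t3.npz',**d); quads(d)
c=d['color'].astype(int); hsv=cv2.cvtColor(d['color'],cv2.COLOR_RGB2HSV)
P=pts(d); m=((hsv[...,1]<80)&(hsv[...,2]>110)&(abs(P[...,0]-.56)<.025)&(P[...,1]>.02)&(P[...,1]<.12)&(P[...,2]>.015))
v,u=np.nonzero(m); print(len(u),u.min() if len(u) else 0); print(ray(d,np.c_[u,v],.022).round(4)[:30])
```

```text
[ 0.49088008 -0.24526605  0.18670757] [ 0.24804987  0.36103369 -0.85866598] [ 0.00362369  0.0886996   0.99605036 -0.00171163] [-5.90498502e-01  2.61426787e-01  1.64019556e+00  5.12994525e-04
  1.23196975e+00 -1.98382933e+00]
quad mm [751.8  23.3] [ 96.6 298.1] 1.86 px 2991 z 0.022
[[698.7000122070312, 170.6999969482422], [708.2999877929688, -127.19999694824219], [804.9000244140625, -124.0999984741211], [795.2000122070312, 173.8000030517578]]
quad mm [600.4  16.1] [197.1 302.6] 1.96 px 6296 z 0.0219
[[496.70001220703125, 163.89999389648438], [507.1000061035156, -138.5], [704.0, -131.6999969482422], [693.7000122070312, 170.6999969482422]]
8 221
[[0.5828 0.0644 0.022 ]
 [0.5828 0.0614 0.022 ]
 [0.5798 0.0644 0.022 ]
 [0.5797 0.0614 0.022 ]
 [0.5768 0.0645 0.022 ]
 [0.5767 0.0615 0.022 ]
 [0.5737 0.0645 0.022 ]
 [0.5737 0.0615 0.022 ]]
```

Emit:
send_rows(xyz=[[0.004, -0.041, 0], [0.004, -0.04, 0], [0.004, -0.04, 0], [0, 0, 0], [0, 0, 0]], delta_rot=[[0, 0, 0.4], [0, 0, 0.4], [0, 0, 0], [0, 0, 0], [0, 0, 0]])

```text
clock: 7.85
position: [0.5011, -0.3638, 0.1836]
ee_rot: [0.0, 0.082, 0.997, 0.0]
contact_force: [-0.2, 0.0, 0.3]
width: 0.085
gripper_force: 0.0
```

Run:
```python
from m1 import *
s=readout.get_state(); print(s['position'],s['contact_force'],s['ee_rot'])
d=shot('scene','s3.png'); np.savez('s3.npz',**d)
cv2.imwrite('pics/s3c.png',cv2.resize(d['color'][50:180,90:260,::-1],None,fx=4,fy=4,interpolation=cv2.INTER_CUBIC))
```

```text
[ 0.50111648 -0.36384524  0.18363523] [-0.23386817  0.03076903  0.34458014] [3.67167365e-04 8.16617233e-02 9.96660029e-01 1.21811803e-04]
```

View pics/s3c.png

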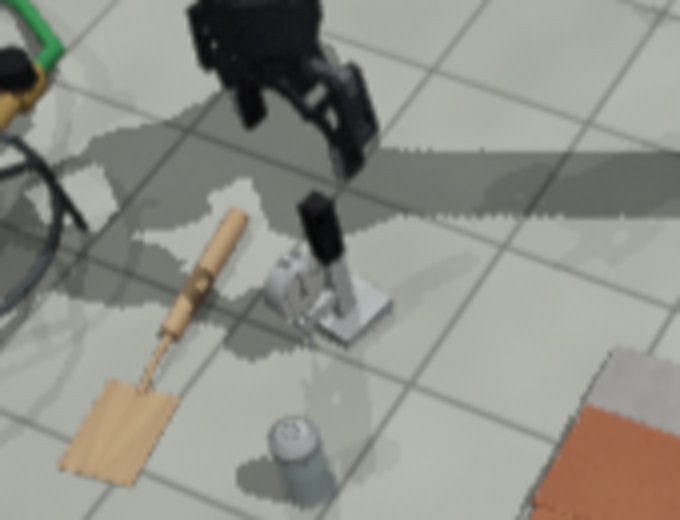

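The open fingers stand above the black grip (crop about (318,215)) and straddle it. Now I descend and close.

Emit:
send_rows(xyz=[[0.001, -0.001, -0.03], [0.001, -0.001, -0.03], [0, 0, -0.026], [0, 0, 0], [0, 0, 0]], delta_rot=[[0, 0, 0], [0, 0, 0], [0, 0, 0], [0, 0, 0], [0, 0, 0]])

```text
clock: 8.4
position: [0.5033, -0.364, 0.0986]
ee_rot: [0.0, 0.08, 0.997, 0.0]
contact_force: [0.5, -0.1, 0.5]
width: 0.0849
gripper_force: 0.0
```

Emit:
send_rows(xyz=[[0, 0, 0], [0, 0, 0], [0, 0, 0], [0, 0, 0], [0, 0, 0], [0, 0, 0], [0, 0, 0], [0, 0, 0], [0, 0, 0], [0, 0, 0]], delta_rot=[[0, 0, 0], [0, 0, 0], [0, 0, 0], [0, 0, 0], [0, 0, 0], [0, 0, 0], [0, 0, 0], [0, 0, 0], [0, 0, 0], [0, 0, 0]], gripper=0.0, force=50)

```text
clock: 9.4
position: [0.5035, -0.3657, 0.0987]
ee_rot: [0.001, 0.081, 0.997, -0.001]
contact_force: [0.6, -1.4, 6.1]
width: 0.0193
gripper_force: 50.3
```

Emit:
send_rows(xyz=[[0, 0, 0.01], [0, 0, 0.02], [0, 0, 0.03], [0, 0, 0.03], [0, 0, 0.03], [0, 0, 0.01], [0, 0, 0]], delta_rot=[[0, 0, 0], [0, 0, 0], [0, 0, 0], [0, 0, 0], [0, 0, 0], [0, 0, 0], [0, 0, 0]])

```text
clock: 10.1
position: [0.5031, -0.365, 0.2287]
ee_rot: [0.0, 0.081, 0.997, -0.0]
contact_force: [-0.3, 0.2, -3.1]
width: 0.0193
gripper_force: 49.5
```

Emit:
send_rows(xyz=[[0.005, 0.018, 0], [0.005, 0.018, 0], [0.005, 0.018, 0], [0.005, 0.018, 0], [0.005, 0.018, 0], [0.005, 0.018, 0], [0.005, 0.018, 0], [0.005, 0.018, 0], [0.005, 0.018, 0], [0.005, 0.018, 0], [0.005, 0.018, 0], [0.005, 0.018, 0]], delta_rot=[[0, 0, -7], [0, 0, -7], [0, 0, -7], [0, 0, -7], [0, 0, -7], [0, 0, -7], [0, 0, -7], [0, 0, -7], [0, 0, -7], [0, 0, -7], [0, 0, -7], [0, 0, -7]])

```text
clock: 11.3
position: [0.5614, -0.1476, 0.225]
ee_rot: [-0.003, 0.729, 0.685, -0.001]
contact_force: [1.0, -0.2, -4.2]
width: 0.0194
gripper_force: 49.5
```

Emit:
send_rows(xyz=[[0.005, 0.018, 0], [0.005, 0.018, 0], [0.005, 0.018, 0], [0.005, 0.018, 0], [0.005, 0.018, 0], [0.005, 0.018, 0], [0.005, 0.018, 0], [0.005, 0.018, 0], [0.005, 0.018, 0], [0.005, 0.018, 0], [0.005, 0.018, 0], [0.005, 0.018, 0]], delta_rot=[[0, 0, -7], [0, 0, -7], [0, 0, -7], [0, 0, -7], [0, 0, -7], [0, 0, -7], [0, 0, -7], [0, 0, -7], [0, 0, -7], [0, 0, -7], [0, 0, -7], [0, 0, -7]])

```text
clock: 12.5
position: [0.6214, 0.0677, 0.2248]
ee_rot: [-0.0, 1.0, 0.021, -0.003]
contact_force: [0.0, -1.0, -4.3]
width: 0.0196
gripper_force: 49.5
```

Emit:
send_rows(xyz=[[0.004, -0.001, -0.02], [0.004, -0.001, -0.02], [0.004, -0.001, -0.02], [0, 0, -0.018], [0, 0, 0], [0, 0, 0]], delta_rot=[[0, 0, -0.3], [0, 0, -0.3], [0, 0, 0], [0, 0, 0], [0, 0, 0], [0, 0, 0]])

```text
clock: 13.1
position: [0.6336, 0.0639, 0.1482]
ee_rot: [-0.0, 1.0, 0.018, -0.002]
contact_force: [-0.5, -0.3, -5.3]
width: 0.0198
gripper_force: 49.5
```

Run:
```python
from m1 import *
s=readout.get_state(); print(s['position'],s['contact_force'],s['ee_rot'])
for n,(v,u) in (('top',(150,190)),('scene',(150,240))):
    d=shot(n,n+'4.png'); np.savez(n+'4.npz',**d)
    cv2.imwrite(f'pics/{n}4c.png',cv2.resize(d['color'][v:v+75,u:u+75,::-1],(400,400),interpolation=cv2.INTER_CUBIC))
cv2.imwrite('pics/c4.png',np.hstack([cv2.imread(f'pics/{n}4c.png') for n in('top','scene')]))
```

```text
[0.63362761 0.06392094 0.14815272] [-0.46082547 -0.25410076 -5.30937315] [-5.14696266e-05  9.99826837e-01  1.84717341e-02 -2.25588787e-03]
```

View pics/c4.png

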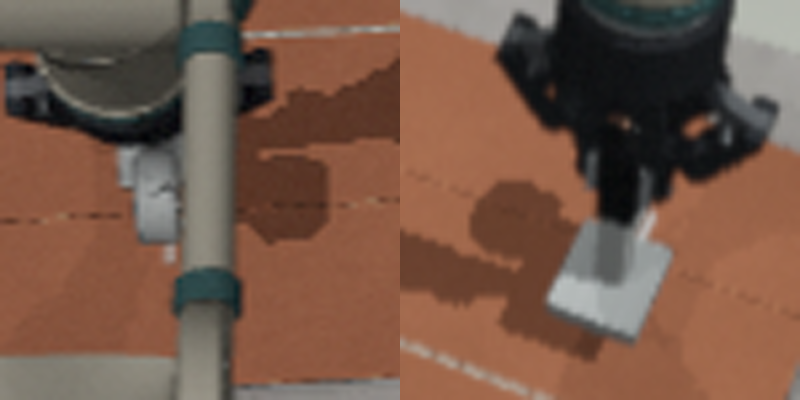

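The hover view shows the gauge turned round, dial and plunger toward the loose tile (left half, dial at (158,195)). The foot is over the fixed tile and looks level in the scene view, at (610,280). Now I'll measure the cross and the foot numerically.

Run:
```python
from m1 import *
d=dict(np.load('t3.npz')); c=d['color'].astype(int); 
w=c[195:225,205:240].min(-1)
# whiteness weights
bg=np.median(w); W=np.clip(w-bg-25,0,None).astype(float); m=(W>0).astype(np.uint8)
n,l,s,ce=cv2.connectedComponentsWithStats(m)
for i in range(1,n): 
    if s[i,4]>5:
        v,u=np.nonzero(l==i); ww=W[l==i]; print(s[i], 'bbox centre',[205+s[i,0]+(s[i,2]-1)/2,195+s[i,1]+(s[i,3]-1)/2]); 
        p=[205+s[i,0]+(s[i,2]-1)/2,195+s[i,1]+(s[i,3]-1)/2]; print(ray(d,p,.022).round(4), ray(d,[205+(u*ww).sum()/ww.sum(),195+(v*ww).sum()/ww.sum()],.022).round(4))
print(w[::1,8:28])
d0=dict(np.load('scene4.npz')); P=pts(d0)
g=(abs(P[...,0]-.637)<.06)&(abs(P[...,1]-.064)<.05)
for lo,hi in((.056,.070),):
    q=P[g&(P[...,2]>lo)&(P[...,2]<hi)]; r=cv2.minAreaRect((q[:,:2]*1000).astype(np.float32)); print(len(q),np.round(r[0],1),np.round(r[1],1),r[2],np.median(q[:,2]),np.percentile(q[:,2],[10,90]))
    A=np.c_[q[:,:2]-q[:,:2].mean(0),np.ones(len(q))]; print('tilt',np.linalg.lstsq(A,q[:,2],rcond=None)[0])
# initial cross in scene0
d1=dict(np.load('scene0.npz')); c=d1['color'].astype(int); m=(c.min(-1)>130); m[:175]=0;m[197:]=0;m[:,:275]=0;m[:,305:]=0
v,u=np.nonzero(m); print(len(u), ray(d1,[(u.min()+u.max())/2,(v.min()+v.max())/2],.022), ray(d1,[u.mean(),v.mean()],.022))
```

```text
[15  0  3  5 10] bbox centre [np.float64(221.0), np.float64(197.0)]
[[0.5768 0.0645 0.022 ]] [[0.5782 0.063  0.022 ]]
[ 0 27 35  3 60] bbox centre [np.float64(222.0), np.float64(223.0)]
[[0.4982 0.0624 0.022 ]] [[0.4962 0.0529 0.022 ]]
[[ 64  67  64  62  61  63  63  90 127 124  61  64  62  64  63  63  61  62
   62  62]
 [ 66  66  65  64  64  63  65  89 128 126  62  62  61  64  65  66  63  63
   64  64]
 [ 63  64  65  63  63  64  64  89 127 126  63  63  62  62  63  62  64  61
   59  65]
 [ 64  67  67  65  65  64  65  89 127 126  62  64  63  60  65  64  63  60
   61  64]
 [ 65  65  67  63  65  63  63  74  91  78  64  64  63  61  63  62  62  62
   60  61]
 [ 67  67  64  65  64  62  63  64  62  63  62  63  66  66  63  63  63  64
   65  64]
 [ 68  65  63  62  65  65  61  65  64  61  61  64  66  62  62  63  62  62
   65  63]
 [ 65  66  64  64  65  66  63  61  64  65  62  65  63  64  65  62  62  63
   63  62]
 [ 66  66  67  64  64  64  66  64  63  63  62  62  63  61  61  63  61  64
   62  64]
 [ 67  65  64  65  67  64  64  66  62  63  63  65  60  64  66  65  63  64
   65  64]
 [ 65  63  67 
[... 1200 characters left out ...]
4  62  64  64  62  60  63  67  62  67  65  67  62
   65  64]
 [ 64  66  65  63  63  64  61  64  64  62  64  63  65  64  64  65  65  64
   62  65]
 [ 65  63  61  65  64  65  63  63  64  64  65  62  64  64  65  63  64  65
   65  65]
 [ 67  66  66  66  68  69  68  66  73  80  74  59  62  66  71  72  69  73
   82  80]
 [ 66  76  78  72  77  93  98  97 104 119 119 119 119 120 120 123 121 119
  121 121]
 [119 119 118 119 118 118 119 121 120 117 118 119 121 121 121 123 122 122
  121 123]]
278 [641.   62.6] [59.2 50.2] 2.0875909328460693 0.06558370171800665 [0.06238808 0.06784104]
tilt [-0.02860644 -0.00381364  0.0651632 ]
132 [[0.56592675 0.06557334 0.022     ]] [[0.5803953  0.06239818 0.022     ]]
```

Run:
```python
from m1 import *
d=dict(np.load('t3.npz')); c=d['color'].astype(float).min(-1)
w=c[186:202,212:232]; W=np.clip(w-75,0,None)
print(np.round(w).astype(int))
d0=dict(np.load('scene4.npz')); P=pts(d0)
g=(abs(P[...,0]-.641)<.022)&(abs(P[...,1]-.0626)<.02)&(P[...,2]>.06)&(P[...,2]<.071)
q=P[g]; A=np.c_[q[:,:2]-q[:,:2].mean(0),np.ones(len(q))]; print(len(q),'tilt foot',np.linalg.lstsq(A,q[:,2],rcond=None)[0])
g=(abs(P[...,0]-.7)<.06)&(abs(P[...,1]-.0)<.15)&(P[...,2]>.015)&(P[...,2]<.03)
q=P[g]; A=np.c_[q[:,:2]-q[:,:2].mean(0),np.ones(len(q))]; print(len(q),'tilt tiles',np.linalg.lstsq(A,q[:,2],rcond=None)[0])
```

```text
[[ 65  66  65  64  64  65  67  66  66  67  66  65  65  66  64  66  65  65
   66  65]
 [ 65  64  66  67  65  64  67  65  65  66  67  66  67  68  66  65  64  66
   67  65]
 [ 62  64  65  66  65  68  65  67  66  67  66  67  64  65  64  62  65  65
   65  64]
 [ 66  64  67  68  68  69  67  74  84  75  51  52  59  56  43  44  54  49
   44  47]
 [ 52  64  56  49  66  85  82  70  96 125 110  66  65  69  63  62  64  63
   66  66]
 [ 65  65  64  64  69  76  76  74 108 137 115  98 106 114  88  65  66  65
   64  63]
 [ 66  64  68  67 117 164 163 163 164 164 164 163 163 164 143  64  63  61
   62  65]
 [ 66  65  65  64  73  88  91  92 114 138 108  61  63  63  60  62  62  61
   63  63]
 [ 65  67  65  67  64  63  65  62 101 143 126  63  63  61  62  61  63  64
   61  60]
 [ 62  64  67  64  62  61  63  63  90 127 124  61  64  62  64  63  63  61
   62  62]
 [ 67  66  66  65  64  64  63  65  89 128 126  62  62  61  64  65  66  63
   63  64]
 [ 68  63  64  65  63  63  64  64  89 127 126  63  63  62  62  63  62  64
   61  59]
 [ 64  64  67  67  65  65  64  65  89 127 126  62  64  63  60  65  64  63
   60  61]
 [ 66  65  65  67  63  65  63  63  74  91  78  64  64  63  61  63  62  62
   62  60]
 [ 68  67  67  64  65  64  62  63  64  62  63  62  63  66  66  63  63  63
   64  65]
 [ 65  68  65  63  62  65  65  61  65  64  61  61  64  66  62  62  63  62
   62  65]]
147 tilt foot [-0.00455376 -0.00429217  0.06590483]
3634 tilt tiles [-0.00084078 -0.0001189   0.02271434]
```

Emit:
send_rows(xyz=[[-0.0005, 0.0013, -0.007], [0, 0, -0.007], [0, 0, -0.006], [0, 0, -0.003], [0, 0, 0], [0, 0, 0]], delta_rot=[[0, 0, 0], [0, 0, 0], [0, 0, 0], [0, 0, 0], [0, 0, 0], [0, 0, 0]])

```text
clock: 13.8
position: [0.6346, 0.0651, 0.1271]
ee_rot: [0.0, 1.0, 0.018, 0.0]
contact_force: [0.1, -0.7, -3.6]
width: 0.0197
gripper_force: 49.4
```

Emit:
send_rows(xyz=[[0, 0, -0.001], [0, 0, -0.001], [0, 0, 0]], delta_rot=[[0, 0, 0], [0, 0, 0], [0, 0, 0]])

```text
clock: 14.1
position: [0.6345, 0.0652, 0.1251]
ee_rot: [0.0, 1.0, 0.019, -0.0]
contact_force: [0.8, 0.2, -3.5]
width: 0.0199
gripper_force: 49.4
```

Emit:
send_rows(xyz=[[-0.0016, 0, 0], [0, 0, -0.001], [0, 0, -0.001], [0, 0, -0.001], [0, 0, 0]], delta_rot=[[0, 0, 0], [0, 0, 0], [0, 0, 0], [0, 0, 0], [0, 0, 0]])

```text
clock: 14.6
position: [0.6328, 0.0652, 0.122]
ee_rot: [0.0, 1.0, 0.018, -0.0]
contact_force: [-0.3, 0.2, -3.0]
width: 0.0194
gripper_force: 49.6
```

Emit:
send_rows(xyz=[[0, 0, -0.001], [0, 0, 0], [0, 0, 0]], delta_rot=[[0, 0, 0], [0, 0, 0], [0, 0, 0]])

```text
clock: 14.9
position: [0.6329, 0.0652, 0.1211]
ee_rot: [0.0, 1.0, 0.018, -0.0]
contact_force: [-0.5, 0.5, -3.0]
width: 0.0196
gripper_force: 49.6
```

Emit:
send_rows(xyz=[[0, 0, -0.0007], [0, 0, 0], [0, 0, 0]], delta_rot=[[0, 0, 0], [0, 0, 0], [0, 0, 0]])

```text
clock: 15.2
position: [0.633, 0.0652, 0.1207]
ee_rot: [0.0, 1.0, 0.018, 0.0]
contact_force: [-1.5, -0.4, -1.4]
width: 0.0194
gripper_force: 49.8
```

Emit:
send_rows(xyz=[[0, 0, -0.0007], [0, 0, 0], [0, 0, 0]], delta_rot=[[0, 0, 0], [0, 0, 0], [0, 0, 0]])

```text
clock: 15.5
position: [0.6331, 0.0653, 0.1207]
ee_rot: [-0.0, 1.0, 0.018, 0.0]
contact_force: [-2.2, 1.0, 5.4]
width: 0.0192
gripper_force: 50.7
```

Emit:
send_rows(xyz=[[0, 0, -0.0007], [0, 0, 0], [0, 0, 0]], delta_rot=[[0, 0, 0], [0, 0, 0], [0, 0, 0]])

```text
clock: 15.8
position: [0.6331, 0.0653, 0.1207]
ee_rot: [-0.0, 1.0, 0.019, 0.001]
contact_force: [-3.5, 0.3, 8.4]
width: 0.0194
gripper_force: 51.3
```

Emit:
send_rows(xyz=[[0, 0, -0.0], [0, 0, 0.0005], [0, 0, 0.0005], [0, 0, 0], [0, 0, 0]], delta_rot=[[0, 0, 0], [0, 0, 0], [0, 0, 0], [0, 0, 0], [0, 0, 0]])

```text
clock: 16.3
position: [0.6331, 0.0653, 0.1207]
ee_rot: [-0.0, 1.0, 0.019, 0.0]
contact_force: [-2.5, 0.7, 5.5]
width: 0.0195
gripper_force: 50.7
```

Run:
```python
from m1 import *
s=readout.get_state(); print(s['position'],s['contact_force'],s['moment'],s['ee_rot'])
for n,(v,u) in (('top',(165,195)),('scene',(165,250))):
    d=shot(n,n+'5.png'); np.savez(n+'5.npz',**d)
    cv2.imwrite(f'pics/{n}5c.png',cv2.resize(d['color'][v:v+60,u:u+60,::-1],(400,400),interpolation=cv2.INTER_CUBIC))
P=pts(d); g=(abs(P[...,0]-.637)<.06)&(abs(P[...,1]-.064)<.05)
q=P[g&(P[...,2]>.03)&(P[...,2]<.043)]; r=cv2.minAreaRect((q[:,:2]*1000).astype(np.float32)); print(len(q),r,np.median(q[:,2]))
q=P[(abs(P[...,0]-.64)<.022)&(abs(P[...,1]-.064)<.02)&(P[...,2]>.03)&(P[...,2]<.043)]; A=np.c_[q[:,:2]-q[:,:2].mean(0),np.ones(len(q))]; print(len(q),'tilt foot',np.linalg.lstsq(A,q[:,2],rcond=None)[0])
cv2.imwrite('pics/c5.png',np.hstack([cv2.imread(f'pics/{n}5c.png') for n in('top','scene')]))
```

```text
[0.63307009 0.06529221 0.12072579] [-2.45944596  0.74218014  5.49236007] [ 1.04936680e-01  5.76088900e-01 -3.45701558e-04] [-3.62751700e-05  9.99828574e-01  1.85116985e-02  3.72313246e-04]
259 ((639.0668334960938, 63.93049621582031), (58.53599166870117, 49.68415451049805), 0.6127929091453552) 0.03658246085121675
144 tilt foot [0.00476242 0.00589368 0.03703571]
```

View pics/c5.png

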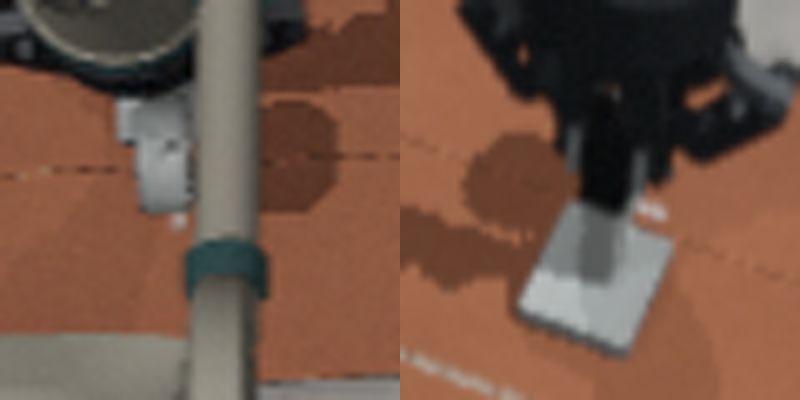

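The foot sits on the fixed tile at about (637.4, 64.6) mm against a target of (637.5, 65.1). It is level, and the foot load is about 8-9 N. The cross shows just past the column at (655,212). The cross's exact spot under the tip is hidden, but the numbers agree to about 1 mm, so I'm handing in.

```bash
python3 -c "
from rig import order; print(order.sign_off())"
```

```text
the job is handed in; nothing more can be done
None
```

I handed the job in at about 16 s with the tile flush against the fixed tile. The gauge is held upright across the joint with about 8–9 N on its foot; by measurement its tip is within about 1–2 mm of the cross (the arm and gauge hid the tip itself), and sign-off returned no verdict.

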